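Fit the charged battery pack to the cordless warming plate

ROBOT

A 6-joint arm with a two-finger parallel gripper is mounted at the origin on a cart in front of the work surface, level with it; the furniture and walls round the work are solid. World frame = base frame: x ahead of the robot, y to its left, z up, the work surface at z = 0. Lengths are in m, angles in degrees, forces in N, time in s.
With the tool pointing down it reaches from about 0.3 to 0.775 m from the base axis. Payload 14.6 kg.
Tool frame: the origin (TCP) lies midway between the tips of the shut fingers; the grasp point (between the pads) lies 19 mm behind it; z points along the fingers, y is the line along which they close (so a half turn about z gives the same grasp; the last joint's range is limited). The gripper opens to 85 mm and grips with 20 to 120 N. Pads are 22 mm wide; open, the fingers measure 114 mm over their backs; the gripper's body (76 mm by 85 mm) begins 54 mm behind the grasp point. The pads swing forward as they close: fully open they stand 13 mm farther back than shut.
Start: joints at [-67.242, 17.183, 87.147, -0, 75.671, -3.816], TCP at [0.246, -0.492, 0.211] pointing down, gripper open.
Joint ranges: [-173.82, 173.82], [-45.26, 126.66], [13.44, 144.39], [-59.66, 239.66], [0, 175.72], [-146.38, 146.38]. Speed limits (degrees/s): [127.2, 127.2, 147.25, 180, 180, 180].

INTERFACE

Orientations are given as [roll, pitch, yaw] about the fixed x, y, z axes, in that order (R = Rz(yaw) Ry(pitch) Rx(roll)).
In Python, from workcell import * gives the robot as it stands.
- The arm moves only by the tool step_arm, never from a script. Its argument "rows" is a list of rows, each a list of 3 entries, a list of its own where there are three numbers: the turn, a rotation vector about the tool's x, y, z as a fraction of full scale, then the shift along the tool's x, y, z as a fraction of full scale, then the opening, from -1 (shut) to 1 (fully open). In form: [[[wx, wy, wz], [dx, dy, dz], gripper], ...]. A call has exactly 10 rows; each row is the pose to reach, as a shift and turn from the pose commanded when the call began, along the tool's axes at that moment; what a row does not reach only later rows make up. Full scale, the value 1, is 200 mm for a shift and 0.5 rad for a turn. A row lasts 1/10 s, in which the tool goes at most 50 mm and 8.59 degrees, less where a joint would pass 70% of its speed; a pose out of reach is approached as far as the arm can. A call with a number of a shift or a turn outside -1 to 1 is refused whole. A call with a gripper value outside its range is refused whole. The fingers move at their own pace and stop on an object; the grip force is fixed at half the most. Time passes only in rows, so rows that repeat a pose let the fingers close, or fill a call up. It gives the time, the measured TCP pose, the force, the opening and the grip force at its end, in the units of the state.
- state(): the state, without advancing time (a new reading comes with each control period).
- read_camera(name): name is "scene" or "top" or "wrist"; returns (picture, depth): 480x640x3 uint8, red, green, blue; 480x640 float32, m along the optical axis (not along the pixel's ray), 0 where there is no reading.
- get_calibration(name): a dict with "fx", "fy", "cx", "cy" (pixels), "k1" (the pictures are not rectified: a ray, as slopes to the right and down, at radius r is drawn at 1 + k1 r^2 times it, then the intrinsics apply), "cam_to_world" (4x4, takes a point from camera to world coordinates). Camera axes: x right, y up, looking along -z (the intrinsics and any distortion apply to the point x, -y, -z); pixel columns grow to the right and rows downward; lengths in m; the calibration is good to about 2 mm. A picture is of the moment at which its call begins: read the wrist's pose just before it. get_calibration takes no time and is no camera call; for the wrist camera it gives the pose at the moment of the call.
- sign_off(): hands the job in; it is judged then, once.
The state is a dict: "time": time; "q": joint angles; "qd": joint speeds; "joint_torque": joint torques, N m; "tool_pos": TCP position; "tool_rot": TCP orientation; "force": force on the tool from outside, world axes, zero at the start; "wrist_torque": the same for the moment, N m; "width": opening from 0.0 (shut) to 1.0 (fully open); "gripper_force": force on a finger pad.
Only numpy, scipy, OpenCV 4.12 (cv2) and the standard library are available. Lean on these libraries where they do the work, as an engineer would, in place of code of your own. Each camera call takes 0.05 s, during which the arm holds its last target. There are 200 camera calls.

TASK

The warming plate needs its battery. Press the red catch on the charger so that the pack springs free, draw the pack off the charger, and slide it into the dovetail shoe on the right of the warming plate, until the shoe's own catch clicks and holds it fully home; then let go. The shoe may sit a few millimetres off its place, so feel the pack in gently instead of forcing it, never wrench it, and leave the orange and the blue bowl where they are.

Things in the scene. Friction and masses are not known exactly. Their poses are not given: they have to be found in the camera images.
- pack: battery pack, black with an orange band, 96 mm long (x), 0.26-0.42 kg, at first held in the charger; origin: centre of its underside; x: towards its leading end. Grey dovetail foot 56 mm wide below, 44 above, 9 high; the case on it is 40 mm wide (y), its top 55 mm over the underside. Grip the case across y, fingertips over 15 mm above the underside to clear the lips.
- charger: black charger, 184 x 104 mm, fixed; origin on the table below the centre of the seated pack, x pointing into its slide: the pack goes on along +x, comes off along -x, and must be drawn back 62 mm in all before its front leaves the mouth. A 30 mm high end block (50 to 72 mm ahead of the origin) and the red catch pad stand ahead of the pack.
- charger_seat (a point): centre of the seated pack's underside, on the slide's level floor 22 mm above the table. Slide, alike on charger and shoe: two undercut lips 13 mm high, from 6 mm behind to 46 mm ahead of the seat, 59 mm apart at the floor, about 1.4 mm clear of the pack each side and 2 mm above; a 40 degree mouth, 71 mm wide, from 13 to 6 mm behind; then flat apron back to 62 mm behind.
- charger_pad (a point): top centre of the charger's red catch pad (27 x 32 mm), 87.5 mm ahead of the seat, 35 mm above the table. Pressed straight down by 4 mm or more (about 6 N) it frees the pack, and a plunger pushes the pack out by about 18 mm.
- charger_catch (a joint): the charger's sprung catch: 0 up (holding), at most 0.006 m pressed down; free from 0.0035
- charger_ejector (a joint): the charger's plunger: about 0.018 m while the pack is seated, near 0 once it has pushed the pack out
- warmer: cordless warming plate, steel, black glass top 45 mm high, 230 mm (x) by 374 mm (y) with the battery shoe on its right (-y), fixed; origin on the table, x pointing into the shoe's slide, z up. The heated part spans y -50 to +190 mm.
- shoe_seat (a point): nominal centre of the seated pack's underside in the shoe, at (-12, -128, 22) mm of the warming plate. The shoe is bolted through oversize holes and truly sits, firmly and squarely, up to 4 mm off along the plate's x and up to 5 mm along its y. Same slide, plunger and red catch as on the charger; a hard stop lies 1.8 mm past the true seat. Keep pushes and side loads under about 25 N.
- shoe_mouth (a point): nominal middle of the shoe's flared mouth, on its floor, 13 mm behind the nominal seat: the pack's front passes here when its centre is 61 mm behind that seat. The flare pushes a pack that is off to one side sideways, towards the true middle: follow that side force. Set the pack down on the apron before the mouth, its underside on the floor, then slide.
- warmer_ejector (a joint): the shoe's plunger: 0 sprung out (meets the pack 18 mm before its true seat), about 0.018 m with the pack seated, 0.020 at the hard stop. Pushes back 5 N at first touch, 9 N at the seat; with the catch about 14 N reach the click, up to 20 N if the hand also bears down. An arm may give by several mm under that. A pack not clicked is pushed out again when let go.
- warmer_catch (a joint): the shoe's sprung catch: 0 up (empty or holding), pushed down to 0.0035 m by the pack's front in the last 18 mm of the slide, snaps back up behind it at the click. It lifts the pack's front with 2 to 3 N meanwhile.
- sauce_bowl: orange bowl, 96 mm across, 43 mm high, standing on the warming plate's glass; origin at the centre of its foot. Leave it.
- dip_bowl: blue bowl, 105 mm across, 47 mm high, on the table behind the shoe; origin at the centre of its foot. Leave it.
Not all that is in view belongs to the job. There is more than one size of the pack; the job needs the larger.

How it is judged (in metres and radians):
On the way, in this order (a step that is already met when the one before it is completed fails the run):
1. the charger's catch is pressed with the pack still on the charger (value of joint charger_catch above 0.0035 m and horizontal distance between pack and charger below 0.03 m).
2. the pack is clear of the charger (horizontal distance between pack and charger above 0.12 m), for 0.1 s.
At the end, for the whole second after the job is handed in: the pack sits upright and at rest in the warming plate's shoe, held fully home by the sprung-up catch (plunger pressed back 16.5 mm or more, catch up to within 1 mm, pack within 10 mm of the nominal seat and within 0.06 rad of the slide's direction) (value of joint warmer_ejector above 0.0165 m and value of joint warmer_catch below 0.001 m and horizontal distance between pack and shoe_seat below 0.01 m and angle between the x axis of pack and the x axis of warmer, either way round below 0.06 rad and angle between pack's own z axis and vertical below 0.06 rad and linear speed of pack below 0.01 m/s); the robot touches nothing.
It fails at once if the pack is forced or wrenched: more than 55 N of contact force in all between it and the warming plate with its shoe (contact force between pack and warmer above 55 N).
It fails at once if the pack is forced or wrenched: more than 55 N of contact force in all between it and the charger (contact force between pack and charger above 55 N).
It fails at once if the orange or the blue bowl is moved by more than 30 mm (distance of any of sauce_bowl, dip_bowl from where it was at the start of the episode above 0.03 m).
It also fails if it takes over 70 s, if anything falls off the work surface, if the arm or the gripper's body presses on something with over 40 N, if the wrist force passes 120 N, or if a joint passes its speed limit or range.

## Working session

There is one attempt and no reset: what is moved stays moved. The work goes in short steps, Python scripts to look and compute and a tool call to move; the robot and the scene stay as the last step left them, time stands still between calls to the robot, and variables do not carry over. Pictures are saved under pics/ and viewed, at most 13 in all, crops included, and the job is handed in when it is done.

Besides the shell and the picture viewer there is one more tool, called after ">>>" as a command line: name --argument value ..., lists and objects as JSON in quotes. step_arm: Moves the arm, as the interface text tells. Its arguments: {"type":"object","properties":{"rows":{"type":"array","items":{"type":"array"}}},"required":["rows"]}

```bash
mkdir -p pics
cat > h.py <<'E'
from workcell import *
import numpy as np, cv2
def snap(name,fn=None):
    c=get_calibration(name); p,d=read_camera(name)
    if fn: cv2.imwrite('pics/'+fn,p[:,:,::-1])
    np.savez(''+name+'.npz',p=p,d=d,**{k:np.array(v) for k,v in c.items()})
    return p,d,c
def w(c,d,u,v,z=None,win=1):
    K=np.array([[c['fx'],0,c['cx']],[0,c['fy'],c['cy']],[0,0,1.]])
    a=cv2.undistortPoints(np.array([[[u,v]]],float),K,np.array([float(c['k1']),0,0,0]))[0,0]
    T=np.array(c['cam_to_world']); r=T[:3,:3]@np.array([a[0],-a[1],-1]); o=T[:3,3]
    if z is None:
        q=d[int(v)-win:int(v)+win+1,int(u)-win:int(u)+win+1]; s=np.median(q[q>0])
    else: s=(z-o[2])/r[2]
    return o+s*r
E
python3 - <<'E'
from h import *
for n in ['top','scene']:
    p,d,c=snap(n,n+'.png'); print(n,np.round(c['cam_to_world'],3).tolist(),c['fx'],c['k1'])
print(state())
E
```

```text
top [[-0.01, 0.997, -0.071, 0.544], [-1.0, -0.01, 0.007, 0.016], [0.006, 0.071, 0.997, 0.988], [0.0, 0.0, 0.0, 1.0]] 498.0414957621313 0.04297746146788533
scene [[-0.89, 0.227, -0.396, 0.22], [-0.456, -0.487, 0.745, 0.774], [-0.024, 0.843, 0.537, 0.597], [0.0, 0.0, 0.0, 1.0]] 518.862305381939 -0.04873256668292136
{'time': 0.1, 'q': array([-6.72435699e+01,  1.72132238e+01,  8.71769410e+01, -1.39931392e-03,
        7.56713451e+01, -3.81696502e+00]), 'qd': array([ 0.05874013, -0.06942724, -0.05665179,  0.0168029 ,  0.05491883,
        0.02242341]), 'joint_torque': array([-4.93668790e-05, -5.44378817e+01, -3.62372410e+01, -1.55508806e-04,
        3.01578257e-03,  2.96625785e-05]), 'tool_pos': array([ 0.24592987, -0.49168886,  0.21056916]), 'tool_rot': array([-1.79938536e+02, -2.74226517e-03,  2.65737407e+01]), 'force': array([-0.24975772, -0.64415597, -0.57626787]), 'wrist_torque': array([-0.00761498,  0.02803821,  0.01446623]), 'gripper_force': 0.0, 'width': 1.0016617024127603}
```

View pics/top.png

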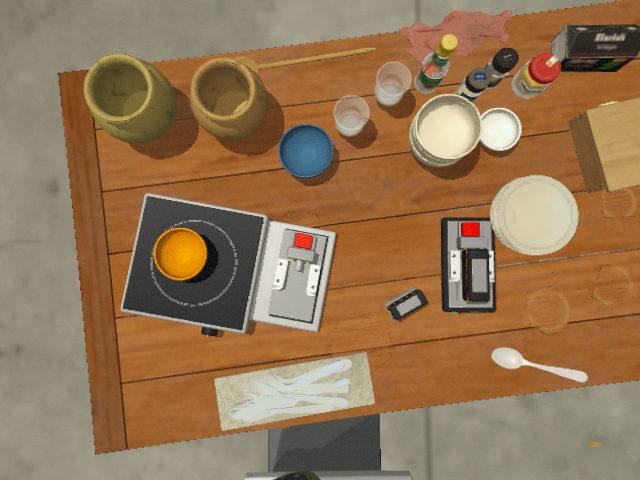

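View pics/scene.png

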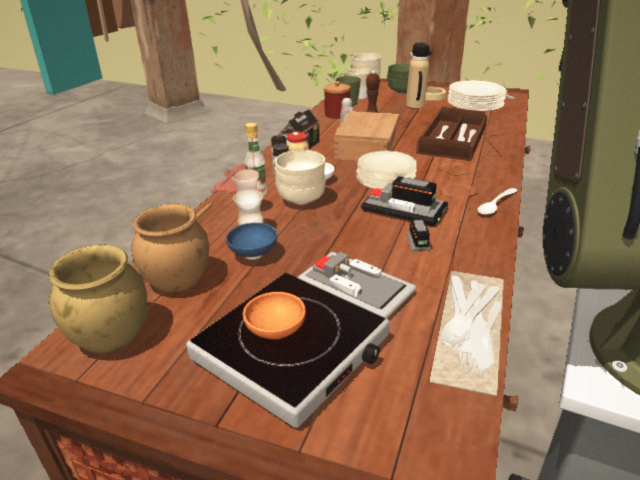

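The top view shows the charger at (468,265) with a pack in it at (477,275), and its red pad at (471,230). A small loose pack lies at (407,304). The shoe is at (300,278) with its red catch at (303,241), the orange bowl is at (181,254), and the blue bowl is at (306,150). The pack in the charger fits the description because it is the larger one and is seated. I'll confirm that in an enlarged crop.

Run:
```python
from h import *
p=cv2.imread('pics/top.png')
a=cv2.resize(p[205:325,385:505],None,fx=4.6,fy=4.6,interpolation=cv2.INTER_CUBIC)[:, :400*2]
b=cv2.resize(p[205:345,250:350],None,fx=4,fy=4,interpolation=cv2.INTER_CUBIC)
a=cv2.resize(p[205:325,385:505],(400,400),interpolation=cv2.INTER_CUBIC)
b=cv2.resize(p[215:335,240:360],(400,400),interpolation=cv2.INTER_CUBIC)
cv2.imwrite('pics/crop.png',np.hstack([a,b]))
```

```text
(no output)
```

View pics/crop.png

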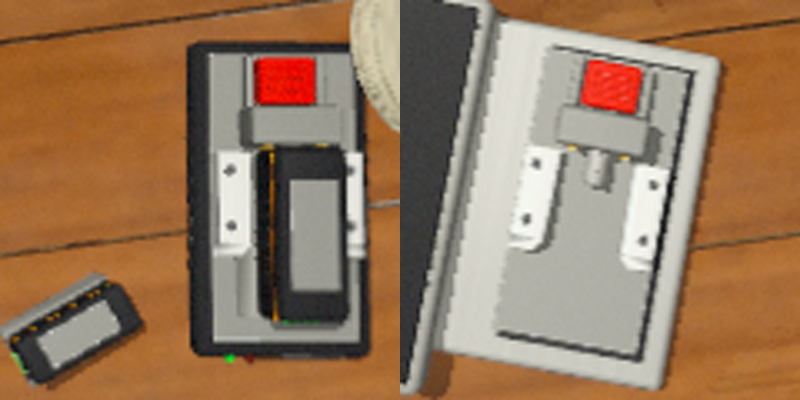

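The left half shows the larger black pack, case with grey label, seated in the charger with the red pad ahead at crop (285,81). The small loose pack at lower left is the decoy. The right half shows the empty shoe with its red catch at crop (611,86), the plunger at (597,168) and lips at (535,200) and (643,218).

Run:
```python
from h import *
f=np.load('top.npz'); d=f['d']; c=f
k=120/400
A=lambda x,y,z:w(c,d,385+x*k-.35,205+y*k-.35,z)[:2]
B=lambda x,y,z:w(c,d,240+(x-400)*k-.35,215+y*k-.35,z)[:2]
pr=lambda n,v:print(n,np.round(v,4).tolist())
ang=lambda a:np.degrees(np.arctan2(a[1],a[0]))
pr('cpad',A(285,81,.035))
L=A(188,45,.015),A(192,355,.015);R=A(368,352,.015);
print('charger L edge ang',ang(L[0]-L[1]),'bottom',ang(L[1]-R)-90)
pr('packrear',A(303,322,.077)); pr('packfront',A(308,149,.077))
pr('spad',B(611,86.5,.035))
q=[B(552,46,.022),B(693,72,.022),B(640,358,.022),B(498,332,.022)]
for a in q: pr('shoe panel',a)
print(ang(q[0]-q[3]),ang(q[1]-q[2]),ang(q[0]-q[1])-90)
# warmer glass corners z=.045, from full picture
g=[w(c,d,*uv,.045)[:2] for uv in [(146,195),(267,214),(247,331),(122,311)]]
for a in g: pr('glass',a)
print(ang(g[0]-g[3]),ang(g[1]-g[2]),ang(g[0]-g[1])-90)
for u,v in [(477,275),(471,230),(468,247),(407,304),(303,241),(300,290),(200,300),(306,135)]: pr((u,v),w(c,d,u,v))
```

```text
cpad [0.6161, -0.2781]
charger L edge ang -0.9104559029260261 bottom 0.5916756126238312
packrear [0.4816, -0.2705]
packfront [0.5754, -0.2764]
spad [0.5968, 0.0423]
shoe panel [0.6215, 0.0769]
shoe panel [0.6055, -0.0052]
shoe panel [0.4411, 0.0271]
shoe panel [0.4568, 0.1086]
-10.920092228913841 -11.119397163332586 -11.021636183959998
glass [0.6856, 0.3383]
glass [0.6475, 0.1099]
glass [0.4285, 0.1475]
glass [0.4686, 0.3788]
-10.58052488868526 -9.739433469630079 -9.477776807612969
(477, 275) [0.5289, -0.2746, 0.0776]
(471, 230) [0.614, -0.2793, 0.0359]
(468, 247) [0.5809, -0.2676, 0.0526]
(407, 304) [0.475, -0.153, 0.0412]
(303, 241) [0.5959, 0.0421, 0.0371]
(300, 290) [0.5023, 0.049, 0.0226]
(200, 300) [0.4869, 0.2352, 0.0454]
(306, 135) [0.8054, 0.035, 0.0226]
```

```bash
cat >> h.py <<'E'
from scipy.spatial.transform import Rotation as Ro
def go(pos,yaw,cmd=None):
    s=state(); R0=Ro.from_euler('xyz',s['tool_rot'],degrees=True) if cmd is None else Ro.from_euler('xyz',cmd[1],degrees=True)
    p0=s['tool_pos'] if cmd is None else np.array(cmd[0])
    R1=Ro.from_euler('xyz',[180,0,yaw],degrees=True)
    print('turn',np.round((R0.inv()*R1).as_rotvec()/.5,3),'shift',np.round(R0.inv().apply(np.array(pos)-p0)/.2,3))
E
python3 - <<'E'
from h import *
print(np.round(get_calibration('wrist')['cam_to_world'],3).tolist(),get_calibration('wrist')['fx'])
go([.48,-.277,.26],-1)
E
```

```text
[[0.447, 0.86, 0.245, 0.31], [-0.895, 0.43, 0.122, -0.46], [-0.0, -0.274, 0.962, 0.373], [0.0, 0.0, 0.0, 1.0]] 337.86282993305025
turn [-0.002  0.     0.963] shift [ 1.527 -0.437 -0.247]
```

>>> step_arm --rows '[[[0,0,0.15],[0.12,-0.04,-0.1],1],[[0,0,0.3],[0.25,-0.07,-0.2],1],[[0,0,0.45],[0.4,-0.11,-0.25],1],[[0,0,0.6],[0.55,-0.16,-0.25],1],[[0,0,0.75],[0.7,-0.2,-0.25],1],[[0,0,0.85],[0.82,-0.24,-0.25],1],[[0,0,0.93],[0.92,-0.27,-0.25],1],[[0,0,0.96],[1,-0.29,-0.25],1],[[0,0,0.96],[1,-0.29,-0.25],1],[[0,0,0.96],[1,-0.29,-0.25],1]]'

```text
time: 1.1
tool_pos: [0.3988, -0.3506, 0.2608]
tool_rot: [-180.0, 0.0, -0.9]
force: [-0.4, -0.3, 0.5]
width: 1.0
gripper_force: 0.0
```

Run:
```python
from h import *
go([.51,-.277,.26],-1)
```

```text
turn [-0.     0.001  0.004] shift [ 0.55  -0.376  0.004]
```

>>> step_arm --rows '[[[0,0,0],[0.1,-0.06,0],0],[[0,0,0],[0.22,-0.14,0],-1],[[0,0,0],[0.34,-0.22,0],-1],[[0,0,0],[0.44,-0.3,0],-1],[[0,0,0],[0.52,-0.36,0],-1],[[0,0,0],[0.55,-0.376,0],-1],[[0,0,0],[0.55,-0.376,0],-1],[[0,0,0],[0.55,-0.376,0],-1],[[0,0,0],[0.55,-0.376,0],-1],[[0,0,0],[0.55,-0.376,0],-1]]'

```text
time: 2.1
tool_pos: [0.5096, -0.2777, 0.2612]
tool_rot: [180.0, -0.0, -1.0]
force: [0.1, 0.2, -0.3]
width: -0.005
gripper_force: 0.0
```

Run:
```python
from h import *
p,d,c=snap('wrist','w1.png'); print(state()['tool_pos'],state()['width'])
```

```text
[ 0.50974158 -0.27761581  0.26119711] 0.0005342057640850144
```

View pics/w1.png

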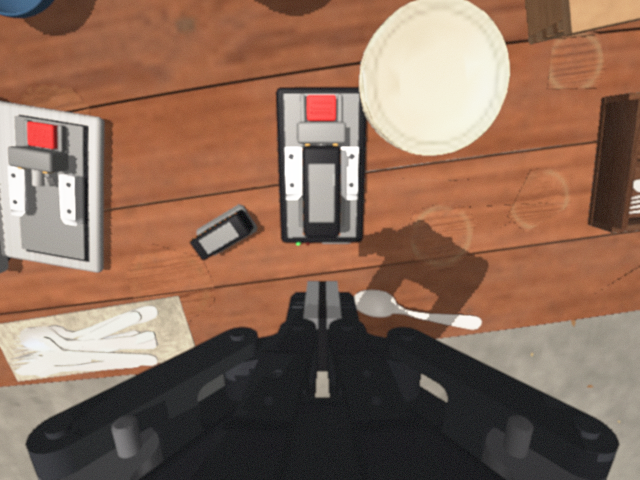

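The wrist view shows the charger straight ahead, with its red pad at (321,108) and the pack's top at (321,192). The shoe is at the left with its pad at (41,135), and the small pack is at (223,232).

Run:
```python
from h import *
f=c=np.load('wrist.npz'); d=f['d']; p=f['p'].astype(int)
red=((p[...,0]>150)&(p[...,1]<60)&(p[...,2]<60)).astype(np.uint8)
n,l,s,ce=cv2.connectedComponentsWithStats(red)
for i in range(1,n):
    if s[i,4]>150:
        r=cv2.minAreaRect(np.argwhere(l==i)[:,::-1].astype(np.float32)); print(s[i],ce[i],r[2]); print(np.round(w(c,d,*ce[i],.035),4))
P=lambda u,v,z:w(c,d,u,v,z)[:2]
ang=lambda a:round(np.degrees(np.arctan2(a[1],a[0])),2)
print('edges',ang(P(278,88,.015)-P(281,241,.015)),ang(P(366,88,.015)-P(362,241,.015)))
m=(d>0)
# points of pack top by depth
T=c['cam_to_world']; K=np.array([[c['fx'],0,c['cx']],[0,c['fy'],c['cy']],[0,0,1.]])
def cloud(u0,u1,v0,v1):
    vv,uu=np.mgrid[v0:v1,u0:u1]; a=cv2.undistortPoints(np.stack([uu,vv],-1).reshape(-1,1,2).astype(float),K,np.array([float(c['k1']),0,0,0]))[:,0]
    s=d[v0:v1,u0:u1].ravel(); X=np.stack([a[:,0]*s,-a[:,1]*s,-s],1)@T[:3,:3].T+T[:3,3]; return X[s>0]
X=cloud(270,375,80,250)
def rect(X,n):
    r=cv2.minAreaRect(X[:,:2].astype(np.float32)); print(n,len(X),np.round(r[0],4),np.round(r[1],4),r[2],np.median(X[:,2]))
rect(X[(X[:,2]>.070)],'packtop')
rect(X[(X[:,2]>.008)],'charger')
Y=cloud(0,110,100,275)
rect(Y[(abs(Y[:,2]-.022)<.004)&(Y[:,1]<.09)],'shoefloor')
```

```text
edges -1.69 -0.72
packtop 3491 [ 0.5307 -0.2766] [0.0401 0.0951] 89.18348693847656 0.07639537371075111
charger 13945 [ 0.5513 -0.2811] [0.1126 0.1907] 88.49432373046875 0.034152991333927296
shoefloor 5407 [0.5315 0.0477] [0.1071 0.1928] 82.54486083984375 0.021003848339122444
```

>>> step_arm --rows '[[[0,0,0],[0.12,0,0.05],-1],[[0,0,0],[0.28,0,0.15],-1],[[0,0,0],[0.44,0,0.3],-1],[[0,0,0],[0.53,0,0.48],-1],[[0,0,0],[0.547,0,0.66],-1],[[0,0,0],[0.547,0,0.82],-1],[[0,0,0],[0.547,0,0.94],-1],[[0,0,0],[0.547,0,1.0],-1],[[0,0,0],[0.547,0,1.0],-1],[[0,0,0],[0.547,0,1.0],-1]]'

```text
time: 3.15
tool_pos: [0.62, -0.2793, 0.0625]
tool_rot: [180.0, -0.1, -0.9]
force: [0.7, -0.6, -0.9]
width: 0.001
gripper_force: 0.0
```

>>> step_arm --rows '[[[0,0,0],[0,0,0.03],-1],[[0,0,0],[0,0,0.07],-1],[[0,0,0],[0,0,0.1],-1],[[0,0,0],[0,0,0.12],-1],[[0,0,0],[0,0,0.13],-1],[[0,0,0],[0,0,0.14],-1],[[0,0,0],[0,0,0.145],-1],[[0,0,0],[0,0,0.15],-1],[[0,0,0],[0,0,0.15],-1],[[0,0,0],[0,0,0.15],-1]]'

```text
time: 4.15
tool_pos: [0.6196, -0.2789, 0.0312]
tool_rot: [180.0, -0.0, -0.9]
force: [0.0, 0.1, 0.3]
width: -0.0
gripper_force: 0.0
```

Run:
```python
from h import *
s=state(); print(s['tool_pos'],s['force'])
p,d,c=snap('top'); p0=np.load('wrist.npz')
for v in range(262,305,4): print(v, w(c,d,477,v).round(3))
```

```text
[ 0.61959949 -0.27893653  0.03118645] [0.0040959  0.06189395 0.26342741]
262 [ 0.55  -0.184  0.364]
266 [ 0.545 -0.18   0.374]
270 [ 0.54  -0.177  0.382]
274 [ 0.535 -0.175  0.39 ]
278 [ 0.531 -0.173  0.396]
282 [ 0.526 -0.171  0.401]
286 [ 0.522 -0.169  0.407]
290 [ 0.517 -0.167  0.412]
294 [ 0.513 -0.165  0.417]
298 [ 0.509 -0.164  0.42 ]
302 [ 0.505 -0.162  0.426]
```

>>> step_arm --rows '[[[0,0,0],[0,0,0.005],-1],[[0,0,0],[0,0,0.01],-1],[[0,0,0],[0,0,0.013],-1],[[0,0,0],[0,0,0.016],-1],[[0,0,0],[0,0,0.018],-1],[[0,0,0],[0,0,0.02],-1],[[0,0,0],[0,0,0.02],-1],[[0,0,0],[0,0,0.02],-1],[[0,0,0],[0,0,0.02],-1],[[0,0,0],[0,0,0.02],-1]]'

```text
time: 5.2
tool_pos: [0.6196, -0.2789, 0.0271]
tool_rot: [180.0, -0.0, -0.9]
force: [0.5, 0.5, 1.0]
width: 0.0
gripper_force: 0.0
```

Run:
```python
from h import *
s=state(); print(s['tool_pos'],s['force'],s['q'])
p,d,c=snap('wrist','w2.png')
```

```text
[ 0.61957631 -0.27890073  0.02709266] [0.50060122 0.47469137 0.97850287] [-2.73230871e+01  4.40359794e+01  7.21333119e+01  1.39587091e-03
  6.38280034e+01  6.36040784e+01]
```

View pics/w2.png

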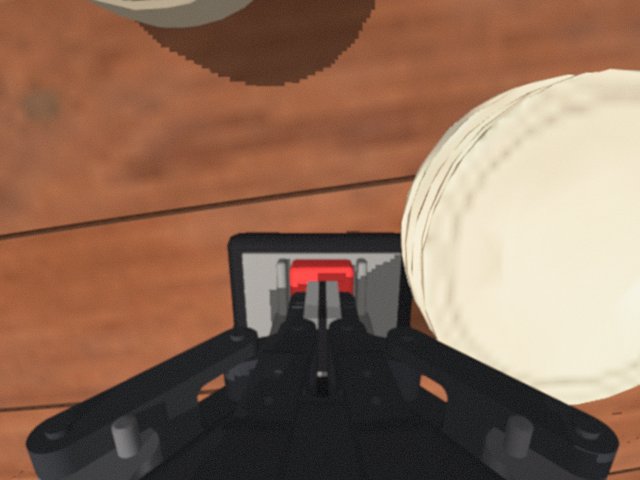

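The view shows the shut fingertips at (322,285) on the red pad, whose far edge is at row 260. The force is still small, so I'll check where the pad and the tips are.

Run:
```python
from h import *
f=c=np.load('wrist.npz'); d=f['d']
for u,v in [(322,262),(300,265),(345,268),(300,290),(300,283),(313,287),(331,287),(322,240),(313,310),(331,310),(262,300)]: print(u,v,w(c,d,u,v,win=0).round(4), 'at .035',w(c,d,u,v,.031).round(4)[:2])
```

```text
322 262 [ 0.6316 -0.2787  0.025 ] at .035 [ 0.6338 -0.2788]
300 265 [ 0.6323 -0.2678  0.0308] at .035 [ 0.6324 -0.2678]
345 268 [ 0.6311 -0.2901  0.0329] at .035 [ 0.6304 -0.2902]
300 290 [ 0.62   -0.2675  0.0335] at .035 [ 0.6188 -0.2673]
300 283 [ 0.624  -0.2677  0.0341] at .035 [ 0.6227 -0.2674]
313 287 [ 0.6321 -0.2749  0.0573] at .035 [ 0.6204 -0.274 ]
331 287 [ 0.6319 -0.2825  0.0572] at .035 [ 0.6202 -0.2831]
322 240 [ 0.6412 -0.2789  0.0171] at .035 [ 0.6452 -0.279 ]
313 310 [ 0.632  -0.2754  0.0777] at .035 [ 0.6074 -0.2737]
331 310 [ 0.6322 -0.282   0.0784] at .035 [ 0.6073 -0.283 ]
262 300 [ 0.6089 -0.2456  0.0215] at .035 [ 0.6135 -0.2475]
```

>>> step_arm --rows '[[[0,0,0],[0,0,0.003],-1],[[0,0,0],[0,0,0.005],-1],[[0,0,0],[0,0,0.008],-1],[[0,0,0],[0,0,0.01],-1],[[0,0,0],[0,0,0.012],-1],[[0,0,0],[0,0,0.015],-1],[[0,0,0],[0,0,0.015],-1],[[0,0,0],[0,0,0.015],-1],[[0,0,0],[0,0,0.015],-1],[[0,0,0],[0,0,0.015],-1]]'

```text
time: 6.25
tool_pos: [0.6196, -0.2789, 0.0241]
tool_rot: [180.0, -0.0, -0.9]
force: [0.2, -0.0, 0.5]
width: -0.003
gripper_force: 0.0
```

Run:
```python
from h import *
s=state(); print(s['tool_pos'],s['force'])
p,d,c=snap('scene')
cv2.imwrite('pics/s2.png',cv2.resize(p[150:250,340:470,::-1],(780,600),interpolation=cv2.INTER_CUBIC))
```

```text
[ 0.61956412 -0.27892691  0.02412267] [ 0.19594245 -0.04907703  0.54578643]
```

View pics/s2.png

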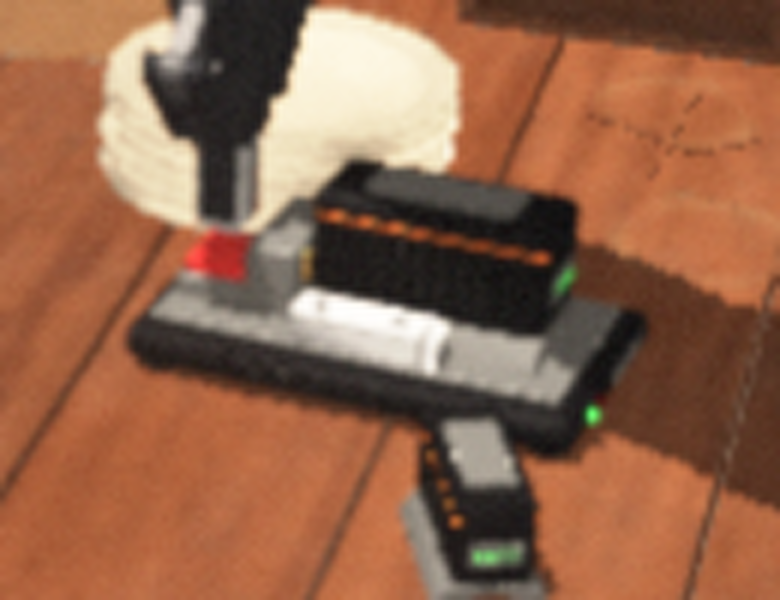

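The crop shows the fingertip at (225,220), just above or touching the red pad at (220,255). The pack is still seated, so I'll keep lowering slowly.

>>> step_arm --rows '[[[0,0,0],[0,0,0.003],-1],[[0,0,0],[0,0,0.006],-1],[[0,0,0],[0,0,0.009],-1],[[0,0,0],[0,0,0.012],-1],[[0,0,0],[0,0,0.015],-1],[[0,0,0],[0,0,0.018],-1],[[0,0,0],[0,0,0.02],-1],[[0,0,0],[0,0,0.02],-1],[[0,0,0],[0,0,0.02],-1],[[0,0,0],[0,0,0.02],-1]]'

```text
time: 7.3
tool_pos: [0.6196, -0.2789, 0.0201]
tool_rot: [-180.0, -0.0, -0.9]
force: [0.0, 0.3, -0.1]
width: -0.002
gripper_force: 0.0
```

Run:
```python
from h import *
p,d,c=snap('scene')
for u,v in [(375,180),(375,183),(375,185),(375,186),(375,187),(375,188),(375,189),(375,190),(375,191),(375,192),(375,193),(378,191),(378,193),(378,195)]: print(u,v,p[v,u],w(c,d,u,v,win=0).round(4))
p,d,c=snap('wrist')
for u,v in [(300,265),(345,268),(300,290),(300,283)]: print(u,v,p[v,u],w(c,d,u,v,win=0).round(4))
```

```text
375 180 [38 35 34] [ 0.6229 -0.2693  0.0673]
375 183 [36 32 32] [ 0.6217 -0.2666  0.061 ]
375 185 [41 36 34] [ 0.6217 -0.2672  0.0555]
375 186 [42 38 37] [ 0.6223 -0.2689  0.052 ]
375 187 [60 58 55] [ 0.6208 -0.2653  0.0513]
375 188 [119 108 100] [ 0.6234 -0.2723  0.045 ]
375 189 [158 108 100] [ 0.6259 -0.279   0.0388]
375 190 [163  59  55] [ 0.625  -0.277   0.0372]
375 191 [172  44  38] [ 0.623  -0.2719  0.0373]
375 192 [177  44  40] [ 0.6214 -0.2681  0.0367]
375 193 [185  47  42] [ 0.6205 -0.266   0.0352]
378 191 [167  50  43] [ 0.6169 -0.276   0.0367]
378 193 [177  43  41] [ 0.6124 -0.2646  0.0375]
378 195 [185  50  46] [ 0.6123 -0.265   0.0321]
300 265 [142  40  40] [ 0.632  -0.2677  0.023 ]
345 268 [149  41  39] [ 0.6316 -0.29    0.0272]
300 290 [158  37  36] [ 0.6242 -0.2682  0.0358]
300 283 [253  77  73] [ 0.6273 -0.2683  0.0348]
```

>>> step_arm --rows '[[[0,0,0],[0,0,0.003],-1],[[0,0,0],[0,0,0.006],-1],[[0,0,0],[0,0,0.009],-1],[[0,0,0],[0,0,0.012],-1],[[0,0,0],[0,0,0.015],-1],[[0,0,0],[0,0,0.018],-1],[[0,0,0],[0,0,0.021],-1],[[0,0,0],[0,0,0.025],-1],[[0,0,0],[0,0,0.025],-1],[[0,0,0],[0,0,0.025],-1]]'

```text
time: 8.4
tool_pos: [0.6195, -0.2789, 0.0151]
tool_rot: [-180.0, 0.0, -0.9]
force: [-0.1, 0.0, -0.9]
width: -0.001
gripper_force: 0.0
```

>>> step_arm --rows '[[[0,0,0],[0,0,0.003],-1],[[0,0,0],[0,0,0.006],-1],[[0,0,0],[0,0,0.009],-1],[[0,0,0],[0,0,0.012],-1],[[0,0,0],[0,0,0.015],-1],[[0,0,0],[0,0,0.018],-1],[[0,0,0],[0,0,0.02],-1],[[0,0,0],[0,0,0.02],-1],[[0,0,0],[0,0,0.02],-1],[[0,0,0],[0,0,0.02],-1]]'

```text
time: 9.4
tool_pos: [0.6196, -0.279, 0.0112]
tool_rot: [180.0, -0.0, -0.9]
force: [-0.3, -0.3, 3.5]
width: 0.002
gripper_force: 1.4
```

Run:
```python
from h import *
s=state(); print(s['force'],s['gripper_force'])
p,d,c=snap('scene')
cv2.imwrite('pics/s3.png',cv2.resize(p[150:250,340:470,::-1],(780,600),interpolation=cv2.INTER_CUBIC))
```

```text
[-0.34712774 -0.27436884  3.51795201] 1.3985570892691612
```

View pics/s3.png

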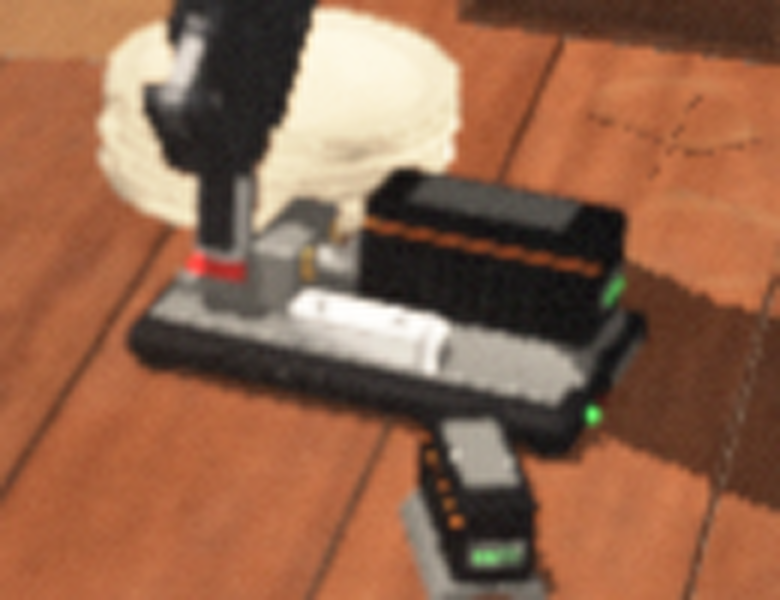

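The crop shows the pad pressed down under the fingertip at (222,250). The pack has sprung back, with its front at (365,250). The real fingertips sit about 19 mm above the reported TCP, so I'll allow for that when gripping.

>>> step_arm --rows '[[[0,0,0],[0,0,-0.1],-1],[[0,0,0],[0,0,-0.25],-1],[[0,0,0],[0,0,-0.45],-1],[[0,0,0],[-0.1,0,-0.6],0],[[0,0,0],[-0.22,0,-0.7],0.6],[[0,0,0],[-0.36,0,-0.7],0.6],[[0,0,0],[-0.48,0,-0.7],0.6],[[0,0,0],[-0.535,0,-0.7],0.6],[[0,0,0],[-0.535,0,-0.7],0.6],[[0,0,0],[-0.535,0,-0.7],0.6]]'

```text
time: 10.45
tool_pos: [0.5129, -0.2772, 0.1511]
tool_rot: [-180.0, -0.0, -0.9]
force: [0.2, -0.4, -0.1]
width: 0.797
gripper_force: 0.0
```

```bash
cat >> h.py <<'E'
def cloud(c,d,u0,u1,v0,v1):
    T=np.array(c['cam_to_world']); K=np.array([[c['fx'],0,c['cx']],[0,c['fy'],c['cy']],[0,0,1.]])
    vv,uu=np.mgrid[v0:v1,u0:u1]; a=cv2.undistortPoints(np.stack([uu,vv],-1).reshape(-1,1,2).astype(float),K,np.array([float(c['k1']),0,0,0]))[:,0]
    s=d[v0:v1,u0:u1].ravel(); X=np.stack([a[:,0]*s,-a[:,1]*s,-s],1)@T[:3,:3].T+T[:3,3]; return X[s>0]
def rect(X,n):
    r=cv2.minAreaRect(X[:,:2].astype(np.float32)); print(n,len(X),np.round(r[0],4),np.round(r[1],4),round(r[2],2),np.median(X[:,2]))
E
python3 - <<'E'
from h import *
s=state(); print(s['tool_pos'],s['width'])
p,d,c=snap('wrist','w3.png')
X=cloud(c,d,0,640,0,480); m=(X[:,2]>.070)&(X[:,2]<.082)&(abs(X[:,1]+.277)<.04)&(abs(X[:,0]-.51)<.07)
rect(X[m],'pack'); print(X[m].min(0),X[m].max(0))
# finger tip points
m=(X[:,2]>.09)&(X[:,2]<.25)&(abs(X[:,0]-s['tool_pos'][0])<.03)&(abs(X[:,1]+.277)<.07); print(np.percentile(X[m][:,2],[0,1,5,20]))
E
```

```text
[ 0.51287148 -0.27720793  0.15109296] 0.7970526408272003
pack 6569 [ 0.5126 -0.2763] [0.0401 0.0951] 89.09 0.07642231509167124
[ 0.46498426 -0.29692543  0.07028821] [ 0.56002936 -0.25583221  0.07972405]
[0.1765125  0.18330688 0.19383942 0.22324965]
```

View pics/w3.png

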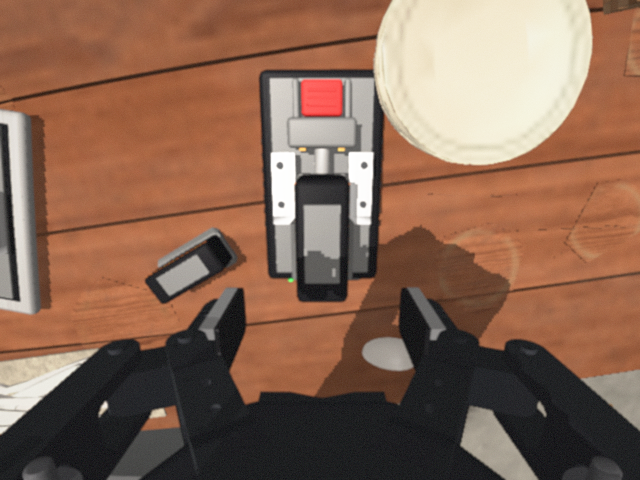

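The view shows the pack at (322,240), sprung out along the slide, with the open fingers on either side at (225,310) and (420,310). I'll lower around the case and close.

>>> step_arm --rows '[[[0,0,0],[0,-0.005,0.08],0.6],[[0,0,0],[0,-0.005,0.2],0.6],[[0,0,0],[0,-0.005,0.34],0.6],[[0,0,0],[0,-0.005,0.46],0.6],[[0,0,0],[0,-0.005,0.56],0.6],[[0,0,0],[0,-0.005,0.62],0.6],[[0,0,0],[0,-0.005,0.65],0.6],[[0,0,0],[0,-0.005,0.66],0.6],[[0,0,0],[0,-0.005,0.66],0.6],[[0,0,0],[0,-0.005,0.66],0.6]]'

```text
time: 11.5
tool_pos: [0.513, -0.2764, 0.02]
tool_rot: [180.0, -0.1, -0.9]
force: [0.3, -0.9, -0.1]
width: 0.801
gripper_force: 0.0
```

>>> step_arm --rows '[[[0,0,0],[0,0,0],0.3],[[0,0,0],[0,0,0],0],[[0,0,0],[0,0,0],-0.5],[[0,0,0],[0,0,0],-1],[[0,0,0],[0,0,0],-1],[[0,0,0],[0,0,0],-1],[[0,0,0],[0,0,0],-1],[[0,0,0],[0,0,0],-1],[[0,0,0],[0,0,0],-1],[[0,0,0],[0,0,0],-1]]'

```text
time: 12.5
tool_pos: [0.5129, -0.2764, 0.0197]
tool_rot: [180.0, -0.1, -0.9]
force: [-0.3, 0.5, 6.3]
width: 0.461
gripper_force: 61.5
```

Run:
```python
from h import *
s=state(); print(s['tool_pos'],s['force'],s['width'],s['gripper_force'])
p,d,c=snap('scene')
cv2.imwrite('pics/s4.png',cv2.resize(p[150:250,340:470,::-1],(780,600),interpolation=cv2.INTER_CUBIC))
```

```text
[ 0.51290053 -0.27635125  0.01973137] [-0.25879967  0.52734472  6.28546893] 0.4609012770535617 61.4768922328949
```

View pics/s4.png

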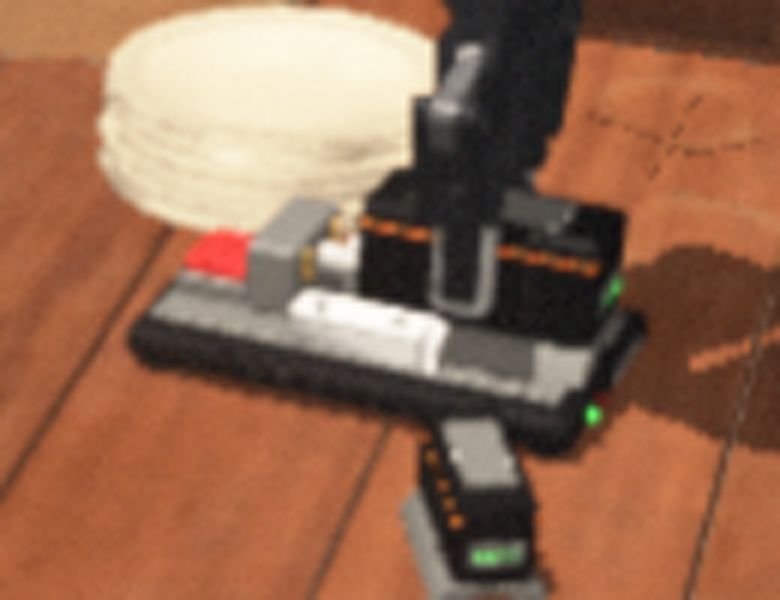

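The view shows the fingers gripping the case at (465,265), clear of the lips. I'll draw the pack straight back.

>>> step_arm --rows '[[[0,0,0],[0,0,-0.003],-1],[[0,0,0],[-0.02,0,-0.004],-1],[[0,0,0],[-0.06,0,-0.004],-1],[[0,0,0],[-0.11,0,-0.004],-1],[[0,0,0],[-0.16,0,-0.004],-1],[[0,0,0],[-0.21,0,-0.004],-1],[[0,0,0],[-0.26,0,-0.004],-1],[[0,0,0],[-0.29,0,-0.005],-1],[[0,0,0],[-0.3,0,-0.01],-1],[[0,0,0],[-0.3,0,-0.01],-1]]'

```text
time: 13.55
tool_pos: [0.4525, -0.2753, 0.0213]
tool_rot: [180.0, -0.0, -0.9]
force: [-0.3, 0.3, -3.3]
width: 0.467
gripper_force: 60.7
```

>>> step_arm --rows '[[[0,0,0],[0,0,-0.1],-1],[[0,0,0],[0,0,-0.25],-1],[[0,0,0],[-0.02,-0.1,-0.42],-1],[[0,0,0],[-0.04,-0.25,-0.55],-1],[[0,0,0],[-0.06,-0.42,-0.62],-1],[[0,0,0.05],[-0.08,-0.6,-0.65],-1],[[0,0,0.1],[-0.1,-0.75,-0.65],-1],[[0,0,0.15],[-0.12,-0.87,-0.65],-1],[[0,0,0.17],[-0.12,-0.95,-0.65],-1],[[0,0,0.17],[-0.12,-0.95,-0.65],-1]]'

```text
time: 14.55
tool_pos: [0.4318, -0.0834, 0.1513]
tool_rot: [-180.0, -0.0, -5.7]
force: [-0.2, -0.1, -3.9]
width: 0.466
gripper_force: 61.7
```

Run:
```python
from h import *
go([.413,.078,.15],-11)
```

```text
turn [-0.    -0.001  0.186] shift [-0.174 -0.794  0.007]
```

>>> step_arm --rows '[[[0,0,0.02],[-0.02,-0.08,0],-1],[[0,0,0.05],[-0.05,-0.22,0],-1],[[0,0,0.09],[-0.08,-0.38,0],-1],[[0,0,0.13],[-0.11,-0.53,0],-1],[[0,0,0.16],[-0.14,-0.65,0],-1],[[0,0,0.18],[-0.16,-0.74,0],-1],[[0,0,0.185],[-0.17,-0.79,0],-1],[[0,0,0.185],[-0.175,-0.795,0],-1],[[0,0,0.185],[-0.175,-0.795,0],-1],[[0,0,0.185],[-0.175,-0.795,0],-1]]'

```text
time: 15.55
tool_pos: [0.4131, 0.0761, 0.1511]
tool_rot: [180.0, -0.0, -11.1]
force: [-0.6, 0.6, -2.6]
width: 0.463
gripper_force: 61.7
```

Run:
```python
from h import *
s=state(); print(s['tool_pos'],s['tool_rot'],s['force'])
p,d,c=snap('wrist','w4.png')
```

```text
[0.41310128 0.076126   0.15107266] [ 1.79989839e+02 -6.24996380e-04 -1.11308524e+01] [-0.60488636  0.61441887 -2.5745475 ]
```

View pics/w4.png

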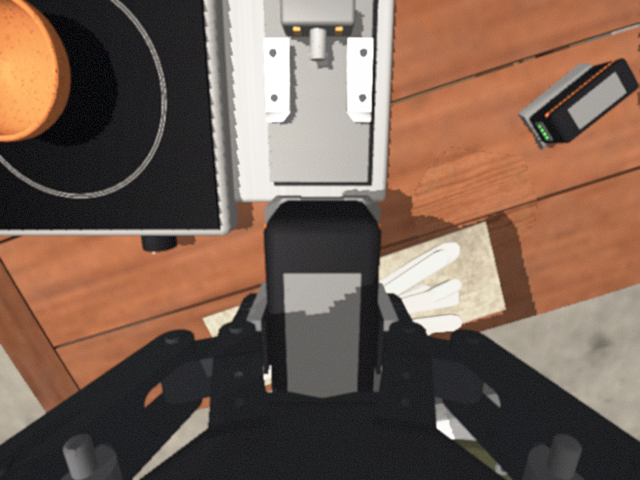

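The view shows the held pack at (322,250) and the shoe ahead. The lips' inner edges are at u≈290 and 347 with rear ends at v≈121, and the plunger is at (318,45). The pack and slide look parallel.

Run:
```python
from h import *
f=c=np.load('wrist.npz'); d=f['d']
tp=np.array([.41310,.07613,.15107]); R=Ro.from_euler('xyz',[180,0,-11.13],degrees=True)
t=lambda P:np.round(R.inv().apply(P-tp)*1000,1)
for n,u,v,z in [('Lin',290,38,.035),('Lin',290,110,.035),('Rin',347,38,.035),('Rin',347,110,.035),('Lout',265,38,.035),('Lout',264,121,.035),('Rout',371,38,.035),('Rout',372,121,.035),('plung',318,55,.033),('apronL',274,184,.022),('apronR',368,183,.022),('block',283,22,.052),('block',354,22,.052)]:
    print(n,t(w(c,d,u,v,z)),'d',t(w(c,d,u,v,win=0)))
X=cloud(c,d,240,400,190,400); X=X[(X[:,2]>.19)&(X[:,2]<.225)]; Y=R.inv().apply(X-tp); rect(Y,'pack in tool'); print(np.percentile(Y[:,0],[1,99.5]),np.percentile(Y[:,1],[1,50,99]),np.median(Y[:,2]))
X=cloud(c,d,225,400,0,200); Y=R.inv().apply(X-tp)*1000
m=abs(X[:,2]-.036)<.004; Z=Y[m]; Z=Z[(abs(Z[:,1])<50)]
for s in(-1,1):
  q=Z[Z[:,1]*s>15]; q=q[q[:,0]>80]; print(s,len(q),np.percentile(q[:,1],[1,50,99]),np.percentile(q[:,0],[1,99]))
```

```text
Lin [147.2 -24.3 116.1] d [151.1 -25.5 130.6]
Lin [ 96.2 -25.4 116.1] d [ 96.3 -25.5 117.6]
Rin [147.1  18.1 116.1] d [150.9  19.  129.9]
Rin [ 96.2  18.9 116.1] d [ 96.3  19.  117.2]
Lout [147.3 -42.9 116.1] d [147.1 -42.7 115.2]
Lout [ 88.1 -46.  116.1] d [ 89.1 -48.5 131.9]
Rout [147.2  35.9 116.1] d [147.2  35.9 115.9]
Rout [ 88.   38.6 116.1] d [ 89.1  41.1 133.3]
plung [135.9  -3.5 118.1] d [133.6  -3.4 108. ]
apronL [ 37.4 -41.7 129.1] d [ 36.9 -42.3 133.1]
apronR [ 38.2  38.9 129.1] d [ 37.8  39.4 132.8]
block [152.7 -27.5  99.1] d [153.3 -27.7 101.1]
block [152.7  21.6  99.1] d [153.5  21.8 101.7]
pack in tool 22615 [ 0.0127 -0.0015] [0.0698 0.0638] 0.72 -0.056694767088110914
[-0.01842342  0.04727882] [-0.02629385 -0.00101156  0.02364948] -0.056694767088110914
-1 2098 [-44.60258977 -35.01922325 -22.6397393 ] [ 89.57467523 151.40497302]
1 2073 [18.20608175 27.75141364 37.18335614] [ 89.51962602 151.36095785]
```

>>> step_arm --rows '[[[0,0,0],[0.05,-0.005,0.05],-1],[[0,0,0],[0.11,-0.01,0.12],-1],[[0,0,0],[0.16,-0.014,0.22],-1],[[0,0,0],[0.19,-0.014,0.33],-1],[[0,0,0],[0.19,-0.014,0.44],-1],[[0,0,0],[0.19,-0.014,0.53],-1],[[0,0,0],[0.19,-0.014,0.59],-1],[[0,0,0],[0.19,-0.014,0.62],-1],[[0,0,0],[0.19,-0.014,0.63],-1],[[0,0,0],[0.19,-0.014,0.63],-1]]'

```text
time: 16.6
tool_pos: [0.451, 0.0723, 0.0255]
tool_rot: [-180.0, -0.0, -11.1]
force: [-0.3, 0.5, -3.3]
width: 0.458
gripper_force: 61.7
```

>>> step_arm --rows '[[[0,0,0],[0,0,0.004],-1],[[0,0,0],[0,0,0.008],-1],[[0,0,0],[0,0,0.011],-1],[[0,0,0],[0,0,0.014],-1],[[0,0,0],[0,0,0.016],-1],[[0,0,0],[0,0,0.018],-1],[[0,0,0],[0,0,0.02],-1],[[0,0,0],[0,0,0.02],-1],[[0,0,0],[0,0,0.02],-1],[[0,0,0],[0,0,0.02],-1]]'

```text
time: 17.6
tool_pos: [0.4508, 0.0723, 0.0211]
tool_rot: [-180.0, -0.0, -11.1]
force: [-0.1, -0.2, -3.4]
width: 0.463
gripper_force: 61.7
```

>>> step_arm --rows '[[[0,0,0],[0,0,0.001],-1],[[0,0,0],[0,0,0.002],-1],[[0,0,0],[0,0,0.003],-1],[[0,0,0],[0,0,0.004],-1],[[0,0,0],[0,0,0.005],-1],[[0,0,0],[0,0,0.006],-1],[[0,0,0],[0,0,0.006],-1],[[0,0,0],[0,0,0.006],-1],[[0,0,0],[0,0,0.006],-1],[[0,0,0],[0,0,0.006],-1]]'

```text
time: 18.6
tool_pos: [0.4507, 0.0723, 0.0199]
tool_rot: [180.0, 0.0, -11.1]
force: [-0.3, 0.2, -3.1]
width: 0.462
gripper_force: 61.7
```

>>> step_arm --rows '[[[0,0,0],[0,0,0.001],-1],[[0,0,0],[0,0,0.002],-1],[[0,0,0],[0,0,0.003],-1],[[0,0,0],[0,0,0.004],-1],[[0,0,0],[0,0,0.005],-1],[[0,0,0],[0,0,0.006],-1],[[0,0,0],[0,0,0.006],-1],[[0,0,0],[0,0,0.006],-1],[[0,0,0],[0,0,0.006],-1],[[0,0,0],[0,0,0.006],-1]]'

```text
time: 19.6
tool_pos: [0.4509, 0.0724, 0.0195]
tool_rot: [-180.0, -0.0, -11.1]
force: [-7.6, -0.3, 12.2]
width: 0.463
gripper_force: 63.9
```

>>> step_arm --rows '[[[0,0,0],[0,0,-0.002],-1],[[0,0,0],[0,0,-0.004],-1],[[0,0,0],[0,0,-0.004],-1],[[0,0,0],[0.005,0,-0.004],-1],[[0,0,0],[0.01,0,-0.004],-1],[[0,0,0],[0.015,0,-0.004],-1],[[0,0,0],[0.02,0,-0.004],-1],[[0,0,0],[0.025,0,-0.004],-1],[[0,0,0],[0.025,0,-0.004],-1],[[0,0,0],[0.025,0,-0.004],-1]]'

```text
time: 20.6
tool_pos: [0.4559, 0.0713, 0.0196]
tool_rot: [-180.0, -0.0, -11.1]
force: [-1.0, -0.1, 5.0]
width: 0.462
gripper_force: 62.5
```

>>> step_arm --rows '[[[0,0,0],[0.005,0,-0.001],-1],[[0,0,0],[0.012,0,-0.001],-1],[[0,0,0],[0.02,0,-0.001],-1],[[0,0,0],[0.028,0,-0.001],-1],[[0,0,0],[0.036,0,-0.001],-1],[[0,0,0],[0.044,0,-0.001],-1],[[0,0,0],[0.05,0,-0.001],-1],[[0,0,0],[0.05,0,-0.001],-1],[[0,0,0],[0.05,0,-0.001],-1],[[0,0,0],[0.05,0,-0.001],-1]]'

```text
time: 21.6
tool_pos: [0.4656, 0.0694, 0.0197]
tool_rot: [-180.0, -0.0, -11.1]
force: [0.4, 0.7, -0.8]
width: 0.461
gripper_force: 62.2
```

>>> step_arm --rows '[[[0,0,0],[0.01,0,0],-1],[[0,0,0],[0.02,0,0],-1],[[0,0,0],[0.03,0,0],-1],[[0,0,0],[0.04,0,0],-1],[[0,0,0],[0.05,0,0],-1],[[0,0,0],[0.06,0,0],-1],[[0,0,0],[0.07,0,0],-1],[[0,0,0],[0.08,0,0],-1],[[0,0,0],[0.08,0,0],-1],[[0,0,0],[0.08,0,0],-1]]'

```text
time: 22.6
tool_pos: [0.4814, 0.0663, 0.0197]
tool_rot: [-180.0, -0.0, -11.1]
force: [1.0, -0.5, -1.4]
width: 0.455
gripper_force: 62.0
```

Travel is 69 mm with no side force, so I'll go on toward the plunger.

>>> step_arm --rows '[[[0,0,0],[0.01,0,0],-1],[[0,0,0],[0.02,0,0],-1],[[0,0,0],[0.03,0,0],-1],[[0,0,0],[0.04,0,0],-1],[[0,0,0],[0.05,0,0],-1],[[0,0,0],[0.06,0,0],-1],[[0,0,0],[0.07,0,0],-1],[[0,0,0],[0.08,0,0],-1],[[0,0,0],[0.08,0,0],-1],[[0,0,0],[0.08,0,0],-1]]'

```text
time: 23.6
tool_pos: [0.4967, 0.0633, 0.0197]
tool_rot: [180.0, 0.0, -11.1]
force: [-3.5, 0.8, 2.0]
width: 0.461
gripper_force: 62.5
```

>>> step_arm --rows '[[[0,0,0],[0.008,0,0],-1],[[0,0,0],[0.016,0,0],-1],[[0,0,0],[0.024,0,0],-1],[[0,0,0],[0.032,0,0],-1],[[0,0,0],[0.04,0,0],-1],[[0,0,0],[0.048,0,0],-1],[[0,0,0],[0.056,0,0],-1],[[0,0,0],[0.06,0,0],-1],[[0,0,0],[0.06,0,0],-1],[[0,0,0],[0.06,0,0],-1]]'

```text
time: 24.6
tool_pos: [0.5076, 0.0612, 0.0197]
tool_rot: [180.0, 0.1, -11.1]
force: [-12.3, 2.3, 8.8]
width: 0.461
gripper_force: 63.3
```

>>> step_arm --rows '[[[0,0,0],[0.003,0,0],-1],[[0,0,0],[0.006,0,0],-1],[[0,0,0],[0.009,0,0],-1],[[0,0,0],[0.012,0,0],-1],[[0,0,0],[0.015,0,0],-1],[[0,0,0],[0.018,0,0],-1],[[0,0,0],[0.021,0,0],-1],[[0,0,0],[0.024,0,0],-1],[[0,0,0],[0.024,0,0],-1],[[0,0,0],[0.024,0,0],-1]]'

```text
time: 25.6
tool_pos: [0.512, 0.0603, 0.0196]
tool_rot: [180.0, 0.2, -11.1]
force: [-14.7, 2.4, 9.9]
width: 0.462
gripper_force: 63.3
```

>>> step_arm --rows '[[[0,0,0],[0.002,0,0],-1],[[0,0,0],[0.004,0,0],-1],[[0,0,0],[0.006,0,0],-1],[[0,0,0],[0.008,0,0],-1],[[0,0,0],[0.01,0,0],-1],[[0,0,0],[0.012,0,0],-1],[[0,0,0],[0.014,0,0],-1],[[0,0,0],[0.014,0,0],-1],[[0,0,0],[0.014,0,0],-1],[[0,0,0],[0.014,0,0],-1]]'

```text
time: 26.6
tool_pos: [0.5147, 0.0598, 0.0196]
tool_rot: [180.0, 0.2, -11.1]
force: [-15.1, 1.8, 10.7]
width: 0.457
gripper_force: 63.1
```

>>> step_arm --rows '[[[0,0,0],[0.002,0,0],-1],[[0,0,0],[0.004,0,0],-1],[[0,0,0],[0.006,0,0],-1],[[0,0,0],[0.008,0,0],-1],[[0,0,0],[0.009,0,0],-1],[[0,0,0],[0.01,0,0],-1],[[0,0,0],[0.01,0,0],-1],[[0,0,0],[0.01,0,0],-1],[[0,0,0],[0.01,0,0],-1],[[0,0,0],[0.01,0,0],-1]]'

```text
time: 27.6
tool_pos: [0.5158, 0.0595, 0.0196]
tool_rot: [180.0, 0.3, -11.1]
force: [-23.2, 3.5, 15.3]
width: 0.457
gripper_force: 63.9
```

The force jumped, so it is probably at the hard stop. I'll ease back to see whether the catch holds.

>>> step_arm --rows '[[[0,0,0],[-0.004,0,-0.001],-1],[[0,0,0],[-0.008,0,-0.002],-1],[[0,0,0],[-0.012,0,-0.003],-1],[[0,0,0],[-0.016,0,-0.003],-1],[[0,0,0],[-0.02,0,-0.003],-1],[[0,0,0],[-0.02,0,-0.003],-1],[[0,0,0],[-0.02,0,-0.003],-1],[[0,0,0],[-0.02,0,-0.003],-1],[[0,0,0],[-0.02,0,-0.003],-1],[[0,0,0],[-0.02,0,-0.003],-1]]'

```text
time: 28.6
tool_pos: [0.5139, 0.0599, 0.02]
tool_rot: [180.0, 0.0, -11.1]
force: [-0.2, 1.0, -12.4]
width: 0.464
gripper_force: 61.5
```

The push force went to zero after only 1.9 mm, so the catch is holding. I'll relieve the vertical load, open and rise.

>>> step_arm --rows '[[[0,0,0],[0,0,0.001],-1],[[0,0,0],[0,0,0.002],-1],[[0,0,0],[0,0,0.002],-1],[[0,0,0],[0,0,0.002],0],[[0,0,0],[0,0,0.002],0.4],[[0,0,0],[0,0,0.002],0.6],[[0,0,0],[0,0,0.002],0.6],[[0,0,0],[0,0,0.002],0.6],[[0,0,0],[0,0,0.002],0.6],[[0,0,0],[0,0,0.002],0.6]]'

```text
time: 29.6
tool_pos: [0.5142, 0.0599, 0.0199]
tool_rot: [180.0, -0.0, -11.1]
force: [1.1, 0.4, -0.2]
width: 0.802
gripper_force: 0.0
```

>>> step_arm --rows '[[[0,0,0],[0,0,-0.05],0.6],[[0,0,0],[0,0,-0.15],0.6],[[0,0,0],[0,0,-0.3],0.6],[[0,0,0],[0,0,-0.45],0.6],[[0,0,0],[-0.1,0,-0.58],0.6],[[0,0,0],[-0.15,0,-0.68],0.6],[[0,0,0],[-0.2,0,-0.75],0.6],[[0,0,0],[-0.2,0,-0.75],0.6],[[0,0,0],[-0.2,0,-0.75],0.6],[[0,0,0],[-0.2,0,-0.75],0.6]]'

```text
time: 30.6
tool_pos: [0.4749, 0.0675, 0.1691]
tool_rot: [180.0, 0.1, -11.1]
force: [0.3, -0.3, 0.3]
width: 0.8
gripper_force: 0.0
```

Run:
```python
from h import *
s=state(); print(s['tool_pos'],s['force'],s['width'])
p,d,c=snap('wrist','w5.png')
X=cloud(c,d,0,640,0,480); m=(X[:,2]>.070)&(X[:,2]<.082)&(abs(X[:,1]-.06)<.05)&(abs(X[:,0]-.51)<.07)
rect(X[m],'pack')
```

```text
[0.47488789 0.06745114 0.1691453 ] [ 0.34962343 -0.25842059  0.33829382] 0.7999337655522364
pack 6467 [0.5135 0.061 ] [0.0402 0.0952] 78.73 0.07639173834837004
```

View pics/w5.png

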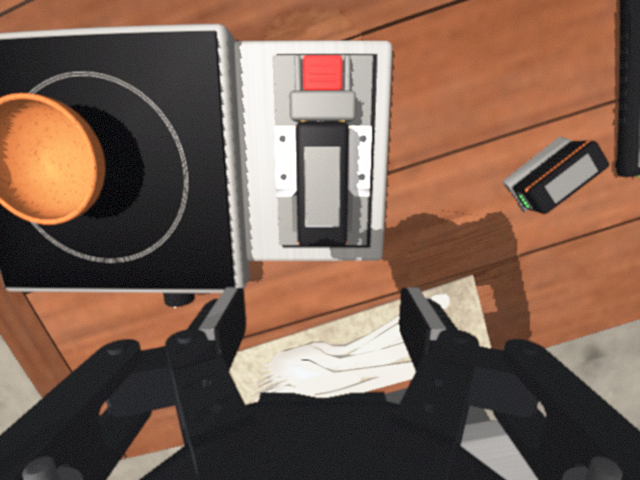

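The pack at (323,183) stayed home against the end block after release, the hand is clear of it, and the orange bowl is undisturbed. I'll hand the job in.

```bash
python3 -c "
from workcell import *
print(sign_off())"
```

```text
the job is handed in; nothing more can be done
None
```

The pack is in the warming plate's shoe, apparently clicked home: it stayed put when I eased off and let go. The gripper is clear and the job is handed in at about 31 s, verdict not shown.

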